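Click the curing-lamp timer wheel to its pointer and press start

TASK

Set the timer box of the glue-curing lamp: with a fingertip, flick the teeth of its six-toothed thumbwheel clockwise (seen from above), as many clicks as it takes, until the one longer, ridged tooth has clicked into place at the small fixed pointer, without going past it. Then push the start button on the same box all the way down with a fingertip and let it come back up. Nothing is to be picked up, and the things lying around the box stay where they are.

Things in the scene. Friction and masses are not known exactly. Their poses are not given: they have to be found in the camera images.
- timer: Timer box, fixed to the counter: flat, grey, 160 (its x) by 240 (its y) by 30 mm high. Origin at the centre of its underside, z up; place and yaw vary. On its top: the thumbwheel (axis 45 mm to +y of the origin), the pointer and the start button (80 mm to -y of the origin).
- wheel (a joint): Thumbwheel angle (rad), growing clockwise seen from above; 0: long tooth at the pointer. A spring pulls it into a click every 60 degrees (1.047 rad); past half-way it tips over to the next by itself. 2 to 3 N at the tooth tips turns it. Starts at rest in a click, two to five clicks short of 0 (-2.09, -3.14, -4.19 or -5.24), and is brought to 0 by clockwise turning only.
- wheel_hub (a point): Point on the wheel's upright axis, 49 mm above the counter. Black disc, diameter 72 mm, 42 to 56 mm above the counter, with six radial teeth 60 degrees apart, 9 mm wide, as thick as the disc, reaching 50 mm from the axis (long tooth 64 mm). Under disc and teeth is a free 12 mm gap down to the box top (stem 36 mm in diameter), so a fingertip between two teeth may reach below them.
- marker (a point): Point on top of the long tooth, 55 mm out from the wheel's axis, 56 mm above the counter. This tooth alone has a thin ridge along its top and a dome 14 mm wide and 5 mm high here, and is 14 mm longer than the others. The tooth's direction is from wheel_hub to this point; the other teeth follow at 60-degree steps.
- pointer (a point): Tip of the fixed pointer, a small metal wedge lying on the box top, 4 mm high, 66 mm from the wheel's axis towards +x of the box, pointing at the axis. It ends 34 mm above the counter, below the underside of the teeth.
- start (a joint): Travel (m) of the start button, a spring push button: 0 up, 0.006 fully down, which takes 5 N. It springs back up.
- start_top (a point): Centre of the top of the round metal start button, 28 mm in diameter, standing on a round black collar 44 mm in diameter; 52 mm above the counter when up. It is pressed straight down.
- phone: Loose cracked black phone housing, 72 by 150 by 8 mm, lying flat; leave alone. Origin at the centre of its underside.
- spatula: Loose blue plastic pry spatula, 138 by 18 by 6 mm, lying flat; leave alone. Origin on its underside near its middle.
- driver: Loose screwdriver with an orange grip (18 mm square) and a steel shaft, 168 mm long, lying down; leave alone. Origin on its underside where the grip ends.
- lifter: Loose green rubber suction cup lifter, 58 mm in diameter, 46 mm high, standing cup down; leave alone. Origin at the centre of its underside.
- tray: Loose open aluminium screw tray, 68 by 68 by 20 mm; leave alone. Origin at the centre of its underside.
- jar: Loose small amber glass jar with a metal cap, 40 mm in diameter, 45 mm high; leave alone. Origin at the centre of its underside.

How it is judged:
By the outcome, as a careful person would: the job done as asked, in the order asked, and still so for the second after the job is handed in, with the robot touching nothing.
It also fails if it takes over 72 s, if anything falls off the work surface, if the arm or the gripper's body presses on something with over 40 N, if the wrist force passes 120 N, or if a joint passes its speed limit or range.

ROBOT

A 6-joint arm with a two-finger parallel gripper is mounted at the origin on the work surface. World frame = base frame: x ahead of the robot, y to its left, z up, the work surface at z = 0. Lengths are in m, angles in degrees, forces in N, time in s.
With the tool pointing down it reaches from about 0.25 to 0.775 m from the base axis. Payload 4 kg.
Tool frame: the origin (TCP) lies at the centre of the arm's flange, where the gripper is bolted on; the fingertips stand 173 mm ahead of it and the grasp point (between the pads) lies 155 mm ahead of it; x points along the fingers, y is the direction in which the jaws open and shut, and the axes are right-handed (so a half turn about x gives the same grasp; the last joint's range is limited). The gripper opens to 85 mm and grips with 20 to 120 N. Pads are 22 mm wide; open, the fingers measure 114 mm over their backs; the gripper's body (76 mm by 85 mm) begins 54 mm behind the grasp point. The pads swing forward as they close: fully open they stand 13 mm farther back than shut.
Start: joints at [69.208, 4.996, 78.535, -0, 96.463, -5.907], TCP at [0.141, 0.532, 0.405] pointing down, gripper open.
Joint ranges: [-177.83, 177.83], [-43.37, 116.18], [15.69, 146.23], [-61.86, 241.86], [9.47, 152.12], [-147.06, 147.06]. Speed limits (degrees/s): [159.86, 159.86, 180, 180, 180, 180].

INTERFACE

Orientations are given as [roll, pitch, yaw] about the fixed x, y, z axes, in that order (R = Rz(yaw) Ry(pitch) Rx(roll)).
In Python, from station import env gives the robot as it stands.
- The arm moves only by the tool play_rows, never from a script. Its argument "deltas" is a list of rows, each a list of 7 numbers: the finger opening in mm, from 0 to 85.4, then the shift along the tool's x, y, z in mm, then the turn, a rotation vector about the tool's x, y, z in rad. A call has 1 to 20 rows; each row is the pose to reach, as a shift and turn from the pose measured when the call began, along the tool's axes at that moment; what a row does not reach only later rows make up. A row lasts 1/10 s, in which the tool goes at most 50 mm and 8.59 degrees, less where a joint would pass 70% of its speed; a pose out of reach is approached as far as the arm can. A call with a gripper value outside its range is refused whole. The fingers move at their own pace and stop on an object; "squeeze" is the grip in N (left out, the last holds). Time passes only in rows, so rows that repeat a pose let the fingers close. It gives the time, the measured TCP pose, the force and the opening at its end, in the units of the state.
- env.get_state(): the state, without advancing time (a new reading comes with each control period).
- env.capture(name): name is "side" or "top"; returns (picture, depth): 400x640x3 uint8, red, green, blue; 400x640 float32, m along the optical axis (not along the pixel's ray), 0 where there is no reading.
- env.camera_params(name): a dict with "fovy" (degrees; the focal length in pixels is half the picture's height over the tangent of half this angle, whatever the lens; pixels are square), "cx", "cy" (the principal point, pixels), "world_from_camera" (4x4, takes a point from camera to world coordinates). Camera axes: x right, y up, looking along -z (the intrinsics and any distortion apply to the point x, -y, -z); pixel columns grow to the right and rows downward; lengths in m; the calibration is good to about 2 mm. A picture is of the moment at which its call begins. camera_params takes no time and is no camera call.
- env.job_done(): hands the job in, once; it reports no verdict.
Trained networks look in the newest picture that a camera, given by its name, has taken for a name from the list of things; names that differ only in an ending like _2 or _b are one class to them, and where a whole thing is asked for, a point or a joint stands for the part that bears it (a point fixed in the world has none). Each returns a list of dicts, best first, with "score" (0 to 1); they miss things now and then, are a little off and sometimes report something else, mostly with a low value. They report only what shows in the picture. A call takes as long as a camera call.
- env.boxes_of(thing, camera): "xyz" ([x, y, z] in m, in the coordinates of the camera as it stood for that picture, good to about 4 mm: the middle of the surface that is visible of it).
- env.tip_of(thing, camera): "xyz" ([x, y, z] in m, in the coordinates of the camera as it stood for that picture, good to about 4 mm: a listed point, or the origin of a listed thing).
The state is a dict: "t": time; "joint_positions": joint angles; "qd": joint speeds; "joint_efforts": joint torques, N m; "ee_pos": TCP position; "tool_rot": TCP orientation; "wrist_force": force on the tool from outside, world axes, zero at the start; "ft_torque": the same for the moment, N m; "width": finger opening in m.
Only numpy, scipy, OpenCV 4.12 (cv2) and the standard library are available. Lean on these libraries where they do the work, as an engineer would, in place of code of your own. Each camera call takes 0.05 s, during which the arm holds its last target.

## Working session

There is one attempt and no reset: what is moved stays moved. The work goes in short steps, Python scripts to look and compute and a tool call to move; the robot and the scene stay as the last step left them, time stands still between calls to the robot, and variables do not carry over. Pictures are saved under pics/ and viewed, and the job is handed in when it is done.

Besides the shell and the picture viewer there is one more tool, called after "Call:" in YAML: its name, and indented under it one key for each argument. play_rows: Moves the arm, as the interface text tells. Its arguments: {"type":"object","properties":{"deltas":{"type":"array","items":{"type":"array","items":{"type":"number"}}},"squeeze":{"type":"number"}},"required":["deltas"]}

```bash
mkdir -p pics; cat > h.py <<'E'
import numpy as np, cv2
from station import env
def w(cam,p):
    T=np.array(env.camera_params(cam)["world_from_camera"]); return (T@np.append(p,1))[:3]
E
python3 - <<'E'
from h import *
s=env.get_state(); print(s)
for c in("side","top"):
    im,d=env.capture(c); cv2.imwrite(f"pics/{c}0.png",im[:,:,::-1]); print(c,env.camera_params(c))
    for t in("wheel_hub","marker","pointer","start_top","timer","jar","lifter","tray","phone","driver","spatula"):
        r=env.tip_of(t,c)
        print(t,[(round(x["score"],2),w(c,x["xyz"]).round(4).tolist()) for x in r[:2]])
E
```

```text
{'t': 0.0, 'joint_positions': array([ 6.92077506e+01,  5.03990139e+00,  7.86252167e+01, -6.87147031e-04,
        9.64619629e+01, -5.90564708e+00]), 'qd': array([ 0.07314372, -0.01638009,  0.07596985,  0.00841248,  0.08856705,
       -0.03048379]), 'joint_efforts': array([-1.96655778e-04, -3.51870060e+01, -3.13270783e+01, -4.59323874e-04,
        1.09412038e-02,  1.11377813e-05]), 'ee_pos': array([0.14125081, 0.53143725, 0.40352695]), 'tool_rot': array([ -95.59773409,   89.87291719, -110.48441297]), 'wrist_force': array([0.84994453, 0.28052984, 0.51759678]), 'ft_torque': array([0.00483415, 0.00715614, 0.00993286]), 'width': 0.08543675009220916}
side {'fovy': 55.16199453532918, 'cx': 325.6752932066762, 'cy': 200.13960061866078, 'world_from_camera': array([[-0.92581749,  0.26314403, -0.2713249 ,  0.34409035],
       [-0.37770003, -0.67126469,  0.63776674,  0.60857961],
       [-0.01430632,  0.69293502,  0.72085809,  0.72879398],
       [ 0.        ,  0.        ,  0.        ,  1.        ]])}
wheel_hub [(0.96, [0.5624, 0.028, 0.0475]), (0.74, [0.5209, -0.0855, 0.0525])]
marker [(0.89, [0.
[... 597 characters left out ...]
.01859484, -0.01070474,  0.02376184],
       [-0.01390582,  0.18160618,  0.98327302,  1.08910291],
       [ 0.        ,  0.        ,  0.        ,  1.        ]])}
wheel_hub [(0.77, [0.565, 0.0322, 0.05])]
marker [(0.61, [0.5723, -0.0225, 0.0575])]
pointer [(0.61, [0.622, 0.0086, 0.0354])]
start_top [(0.41, [0.524, -0.0842, 0.0516])]
timer [(0.61, [0.5482, -0.0091, -0.0018])]
jar [(0.64, [0.628, -0.1536, 0.0048])]
lifter [(0.55, [0.4567, -0.2312, -0.0067])]
tray [(0.73, [0.6172, 0.1761, -0.0001])]
phone [(0.77, [0.4123, 0.0539, -0.0032]), (0.46, [0.5489, -0.0089, -0.0021])]
driver [(0.66, [0.4878, -0.151, -0.0033]), (0.56, [0.4099, 0.0566, -0.0005])]
spatula [(0.87, [0.666, -0.0275, -0.0002])]
```

View pics/side0.png

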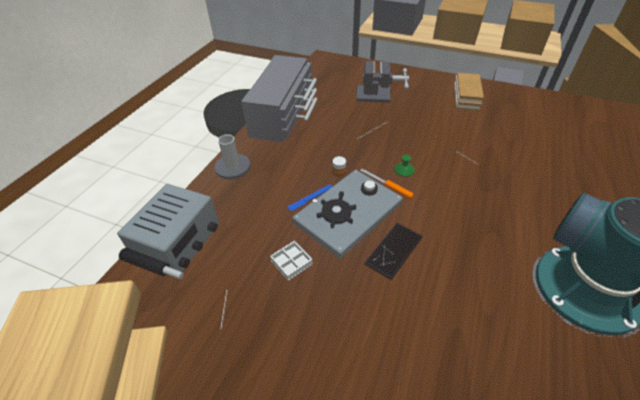

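View pics/top0.png

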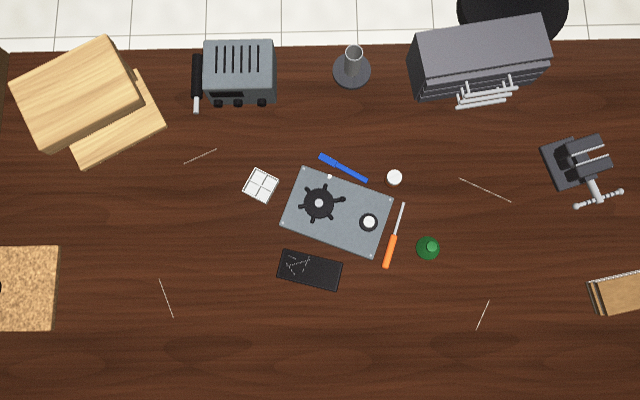

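```bash
python3 - <<'E'
from h import *
im,d=env.capture("top"); s,_=env.capture("side")
a=cv2.resize(im[150:270,240:440],None,fx=4,fy=4,interpolation=cv2.INTER_CUBIC)
cv2.imwrite("pics/z1.png",a[:,:,::-1])
def grid(c,n):
    P=env.camera_params(c);T=np.array(P["world_from_camera"]);f=200/np.tan(np.radians(P["fovy"]/2))
    i=im if c=="top" else s; dd=d
    def px(X):
        q=np.linalg.inv(T)@np.append(X,1); return np.array([P["cx"]+f*q[0]/-q[2],P["cy"]-f*q[1]/-q[2]])
    return px
px=grid("top",0); ps=grid("side",0)
for n,X in dict(hub=[.5637,.030,.056],mark=[.5714,-.020,.061],ptr=[.621,.0057,.034],st=[.522,-.083,.052]).items():
    print(n,(px(X)).round(1),((px(X)-[240,150])*4).round(),ps(X).round(1))
from scipy.spatial.transform import Rotation as R
print(R.from_euler("xyz",env.get_state()["tool_rot"],degrees=True).as_matrix().round(3))
E
```

```text
hub [318.8 203. ] [315. 212.] [336.1 208.5]
mark [340.1 199. ] [400. 196.] [340.5 192.4]
ptr [328.5 181.1] [354. 125.] [318.2 201.7]
st [367.4 220. ] [510. 280.] [367.3 183.7]
[[ 0.     0.257  0.966]
 [ 0.     0.966 -0.257]
 [-1.     0.     0.   ]]
```

View pics/z1.png

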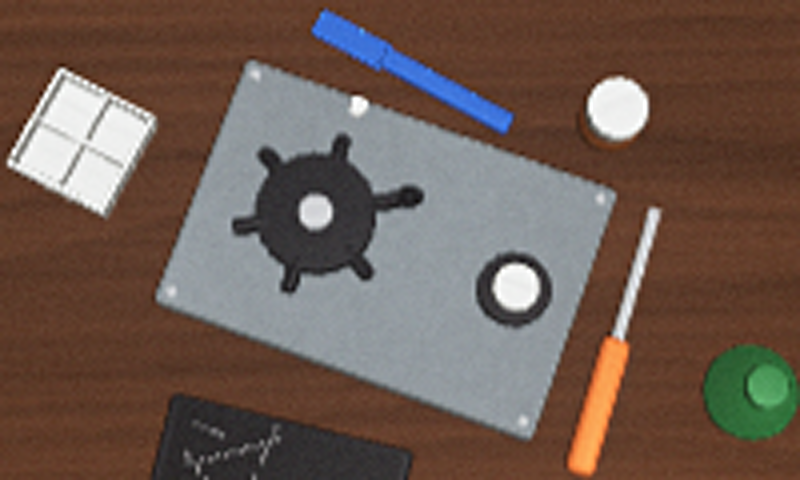

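```bash
cat >> h.py <<'E'
from scipy.spatial.transform import Rotation as R
def rel(targets):
    """targets: (x,y,z TCP, yaw angle of tool y in deg); tool kept pointing down"""
    s=env.get_state(); Rc=R.from_euler("xyz",s["tool_rot"],degrees=True).as_matrix()
    for x,y,z,a in targets:
        a=np.radians(a); Y=np.array([np.cos(a),np.sin(a),0]);X=np.array([0,0,-1.]);Z=np.cross(X,Y)
        Rt=np.column_stack([X,Y,Z])
        d=Rc.T@(np.array([x,y,z])-s["ee_pos"])*1000; v=R.from_matrix(Rc.T@Rt).as_rotvec()
        print([0]+d.round(0).astype(int).tolist()+v.round(3).tolist())
HUB=np.array([.5637,.030])
def arc(z,angs,r=.052,off=(0,0)):
    return [(HUB[0]+r*np.cos(np.radians(a)),HUB[1]+r*np.sin(np.radians(a)),z,a) for a in angs]
E
python3 -c "
from h import *
rel(arc(.27,[129]))"
```

```text
[0, 135, -346, 495, -0.94, 0.0, -0.0]
```

Call:
play_rows:
  deltas:
    - [0,0,-346,495,-0.94,0,0]
    - [0,0,-346,495,-0.94,0,0]
    - [0,0,-346,495,-0.94,0,0]
    - [0,0,-346,495,-0.94,0,0]
    - [0,0,-346,495,-0.94,0,0]
    - [0,0,-346,495,-0.94,0,0]
    - [0,0,-346,495,-0.94,0,0]
    - [0,0,-346,495,-0.94,0,0]
    - [0,0,-346,495,-0.94,0,0]
    - [0,0,-346,495,-0.94,0,0]
    - [0,0,-346,495,-0.94,0,0]
    - [0,0,-346,495,-0.94,0,0]
    - [0,135,-346,495,-0.94,0,0]
    - [0,135,-346,495,-0.94,0,0]
    - [0,135,-346,495,-0.94,0,0]
    - [0,135,-346,495,-0.94,0,0]
    - [0,135,-346,495,-0.94,0,0]
    - [0,135,-346,495,-0.94,0,0]

```text
t: 3.1
ee_pos: [0.5315, 0.0706, 0.2728]
tool_rot: [-33.5, 89.7, 5.6]
wrist_force: [0.8, -0.1, 0.1]
width: 0.0003
```

```bash
cat >> h.py <<'E'
def pic(n):
    o=[]
    for c,(r0,r1,c0,c1) in dict(top=(130,270,240,440),side=(120,260,240,440)).items():
        im,d=env.capture(c); o.append(cv2.resize(im[r0:r1,c0:c1],None,fx=3 ,fy=3,interpolation=cv2.INTER_CUBIC)[:, :, ::-1])
    cv2.imwrite(f"pics/{n}.png",cv2.resize(np.hstack(o),(800,280)) if 0 else cv2.resize(np.vstack(o),(400,560)))
    cv2.imwrite(f"pics/{n}_s.png",o[1]);cv2.imwrite(f"pics/{n}_t.png",o[0])
E
python3 -c "
from h import *
s=env.get_state();print(s['t'],s['ee_pos'],s['tool_rot'],s['width'],s['wrist_force'])
pic('a')
rel(arc(.213,[129]))"
```

```text
3.1 [0.53153013 0.07058124 0.27281112] [-33.46164609  89.70435702   5.55076027] 0.00029280180940604173 [ 0.76278294 -0.07714308  0.10111871]
[0, 60, 0, -1, 0.001, 0.005, 0.003]
```

View pics/a_s.png

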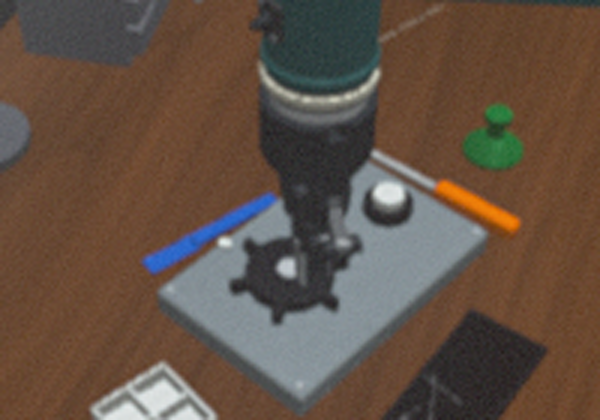

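View pics/a_t.png

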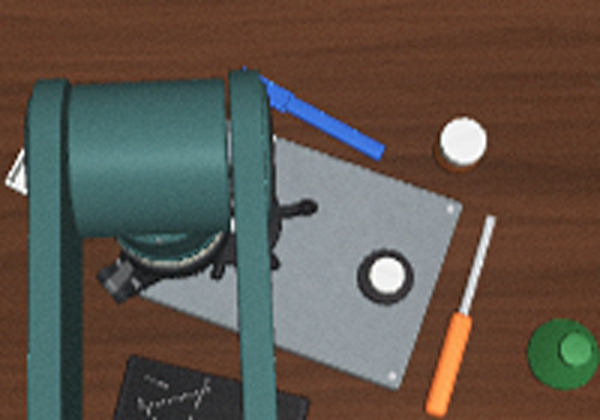

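Call:
play_rows:
  deltas:
    - [0,20,0,-1,0,0,0]
    - [0,32,0,-1,0,0,0]
    - [0,44,0,-1,0,0,0]
    - [0,52,0,-1,0,0,0]
    - [0,58,0,-1,0,0,0]
    - [0,58,0,-1,0,0,0]

```text
t: 3.8
ee_pos: [0.5307, 0.0701, 0.214]
tool_rot: [-33.8, 89.8, 5.3]
wrist_force: [0.2, -0.7, -0.0]
width: -0.0003
```

```bash
python3 -c "
from h import *
pic('b')
rel(arc(.213,[122,115,108,101,94,87,80,74,69]))"
```

```text
[0, 2, 0, 6, 0.123, 0.005, 0.003]
[0, 2, -1, 13, 0.245, 0.006, 0.003]
[0, 2, -3, 19, 0.367, 0.006, 0.003]
[0, 2, -6, 24, 0.489, 0.006, 0.002]
[0, 2, -9, 30, 0.611, 0.006, 0.002]
[0, 2, -13, 35, 0.734, 0.006, 0.002]
[0, 2, -17, 39, 0.856, 0.006, 0.001]
[0, 3, -22, 43, 0.96, 0.006, 0.001]
[0, 3, -26, 45, 1.048, 0.007, 0.001]
```

View pics/b_s.png

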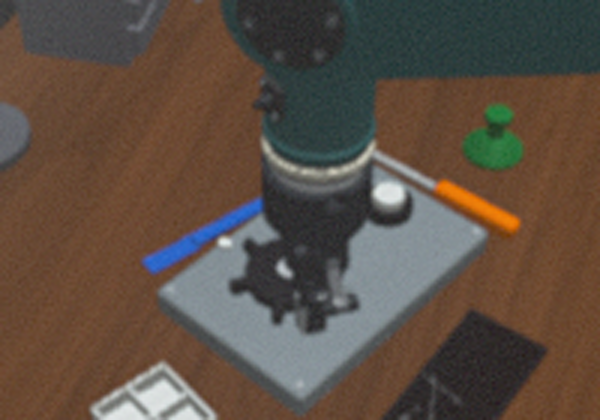

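Call:
play_rows:
  deltas:
    - [0,1,0,6,0.12,0,0]
    - [0,1,-1,13,0.245,0,0]
    - [0,1,-3,19,0.365,0,0]
    - [0,1,-6,24,0.49,0,0]
    - [0,1,-9,30,0.61,0,0]
    - [0,1,-13,35,0.735,0,0]
    - [0,1,-17,39,0.855,0,0]
    - [0,1,-22,43,0.96,0,0]
    - [0,1,-26,45,1.048,0,0]
    - [0,1,-26,45,1.048,0,0]
    - [0,1,-26,45,1.048,0,0]

```text
t: 5.0
ee_pos: [0.5827, 0.0782, 0.215]
tool_rot: [25.4, 89.6, 4.4]
wrist_force: [0.4, -0.2, -0.1]
width: -0.0001
```

```bash
python3 -c "
from h import *
pic('c')
print(env.get_state()['wrist_force'])
rel(arc(.245,[69]))
for c in('top','side'):
  for t in('marker','wheel_hub'):
    print(c,t,[(round(x['score'],2),w(c,x['xyz']).round(4).tolist()) for x in env.tip_of(t,c)[:2]])"
```

```text
[-0.28552384 -0.11434153 -0.03357642]
[0, -30, 0, 0, 0.001, 0.006, -0.003]
top marker [(0.85, [0.5222, -0.0014, 0.0576])]
top wheel_hub [(0.83, [0.5649, 0.0311, 0.0488])]
side marker [(0.61, [0.5146, -0.0016, 0.0618])]
side wheel_hub [(0.71, [0.5629, 0.0316, 0.0473]), (0.25, [0.5464, -0.0098, -0.0012])]
```

View pics/c_s.png

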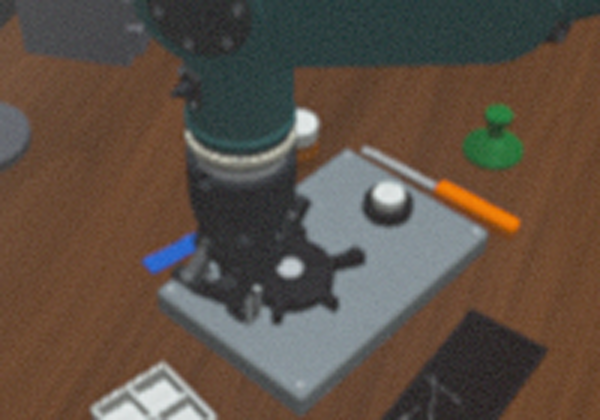

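View pics/c_t.png

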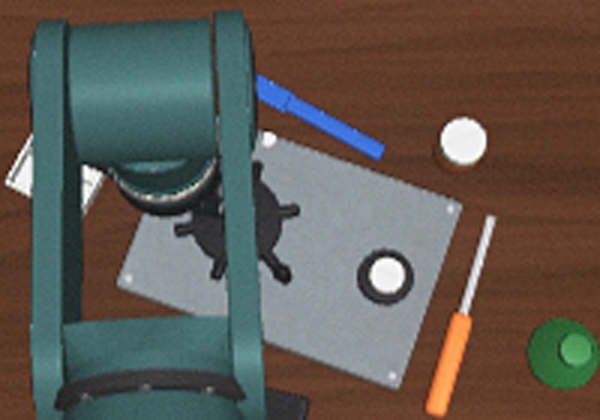

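```bash
python3 -c "
from h import *
rel(arc(.248,[69,99,129])+arc(.214,[129]))"
```

```text
[0, -33, 0, 0, 0.0, 0.006, -0.003]
[0, -34, -7, -26, -0.523, 0.006, -0.001]
[0, -34, -26, -45, -1.047, 0.007, 0.001]
[0, 0, -26, -45, -1.047, 0.007, 0.001]
```

Call:
play_rows:
  deltas:
    - [0,-20,0,0,0,0,0]
    - [0,-34,0,0,0,0,0]
    - [0,-34,0,0,0,0,0]
    - [0,-34,-7,-26,-0.523,0,0]
    - [0,-34,-7,-26,-0.523,0,0]
    - [0,-34,-7,-26,-0.523,0,0]
    - [0,-34,-26,-45,-1.047,0,0]
    - [0,-34,-26,-45,-1.047,0,0]
    - [0,-34,-26,-45,-1.047,0,0]
    - [0,-34,-26,-45,-1.047,0,0]
    - [0,-34,-26,-45,-1.047,0,0]
    - [0,-34,-26,-45,-1.047,0,0]
    - [0,-20,-26,-45,-1.047,0,0]
    - [0,-8,-26,-45,-1.047,0,0]
    - [0,1,-26,-45,-1.047,0,0]
    - [0,1,-26,-45,-1.047,0,0]

```text
t: 6.9
ee_pos: [0.53, 0.0701, 0.2104]
tool_rot: [-19.3, 89.9, 19.7]
wrist_force: [-0.5, 0.8, -0.5]
width: 0.0
```

```bash
python3 -c "
from h import *
rel(arc(.213,[129,122,115,108,101,94,87,80,74,69]))"
```

```text
[0, -3, 0, 1, -0.0, 0.001, 0.0]
[0, -3, -1, 7, 0.122, 0.001, 0.0]
[0, -3, -2, 14, 0.244, 0.001, 0.0]
[0, -3, -4, 20, 0.366, 0.001, 0.0]
[0, -3, -6, 25, 0.488, 0.001, 0.0]
[0, -3, -10, 31, 0.61, 0.001, 0.0]
[0, -3, -14, 36, 0.733, 0.001, -0.0]
[0, -3, -18, 40, 0.855, 0.001, -0.0]
[0, -3, -22, 44, 0.96, 0.001, -0.0]
[0, -3, -26, 46, 1.047, 0.001, -0.0]
```

Second click, with lift-off at the end.

Call:
play_rows:
  deltas:
    - [0,-3,-1,7,0.122,0,0]
    - [0,-3,-2,14,0.244,0,0]
    - [0,-3,-4,20,0.366,0,0]
    - [0,-3,-6,25,0.488,0,0]
    - [0,-3,-10,31,0.61,0,0]
    - [0,-3,-14,36,0.733,0,0]
    - [0,-3,-18,40,0.855,0,0]
    - [0,-3,-22,44,0.96,0,0]
    - [0,-3,-26,46,1.047,0,0]
    - [0,-3,-26,46,1.047,0,0]
    - [0,-3,-26,46,1.047,0,0]
    - [0,-20,-26,46,1.047,0,0]
    - [0,-38,-26,46,1.047,0,0]
    - [0,-38,-26,46,1.047,0,0]

```text
t: 8.3
ee_pos: [0.5829, 0.079, 0.2515]
tool_rot: [25.9, 89.6, 4.9]
wrist_force: [0.2, 0.1, -0.6]
width: -0.0002
```

```bash
cat >> h.py <<'E'
def mk():
    for c in('top','side'):
        env.capture(c)
        p={t:env.tip_of(t,c) for t in('marker','wheel_hub')}
        for m in p['marker'][:2]:
            v=w(c,m['xyz'])[:2]-HUB; print(c,round(m['score'],2),'dist',np.linalg.norm(v).round(4),'wheel deg',((-21-np.degrees(np.arctan2(v[1],v[0])))%360-360).round(1))
E
python3 -c "
from h import *
mk()
rel(arc(.248,[69,99,129])+arc(.213,[129]))"
```

```text
top 0.79 dist 0.0534 wheel deg -176.1
side 0.73 dist 0.0589 wheel deg -176.1
[0, -1, 0, 1, 0.0, -0.002, 0.0]
[0, -1, -7, -25, -0.524, -0.002, -0.0]
[0, -1, -26, -44, -1.047, -0.002, -0.0]
[0, 34, -26, -44, -1.047, -0.002, -0.0]
```

Call:
play_rows:
  deltas:
    - [0,-1,-7,-25,-0.524,0,0]
    - [0,-1,-7,-25,-0.524,0,0]
    - [0,-1,-7,-25,-0.524,0,0]
    - [0,-1,-26,-44,-1.047,0,0]
    - [0,-1,-26,-44,-1.047,0,0]
    - [0,-1,-26,-44,-1.047,0,0]
    - [0,-1,-26,-44,-1.047,0,0]
    - [0,-1,-26,-44,-1.047,0,0]
    - [0,-1,-26,-44,-1.047,0,0]
    - [0,12,-26,-44,-1.047,0,0]
    - [0,25,-26,-44,-1.047,0,0]
    - [0,34,-26,-44,-1.047,0,0]
    - [0,34,-26,-44,-1.047,0,0]

```text
t: 9.9
ee_pos: [0.5301, 0.0703, 0.2102]
tool_rot: [140.7, 89.6, 179.7]
wrist_force: [0.2, 1.2, 0.2]
width: 0.0003
```

```bash
python3 -c "
from h import *
rel(arc(.213,[129,122,115,108,101,94,87,80,74,69]))"
```

```text
[0, -3, 0, 1, -0.001, -0.006, -0.005]
[0, -3, -1, 7, 0.122, -0.006, -0.004]
[0, -3, -2, 13, 0.244, -0.006, -0.004]
[0, -3, -4, 19, 0.366, -0.006, -0.003]
[0, -3, -6, 25, 0.488, -0.007, -0.003]
[0, -3, -10, 31, 0.61, -0.007, -0.003]
[0, -3, -14, 36, 0.733, -0.007, -0.002]
[0, -3, -18, 40, 0.855, -0.007, -0.002]
[0, -3, -23, 43, 0.959, -0.007, -0.002]
[0, -3, -26, 46, 1.047, -0.007, -0.001]
```

Call:
play_rows:
  deltas:
    - [0,-3,-1,7,0.122,0,0]
    - [0,-3,-2,14,0.244,0,0]
    - [0,-3,-4,20,0.366,0,0]
    - [0,-3,-6,25,0.488,0,0]
    - [0,-3,-10,31,0.61,0,0]
    - [0,-3,-14,36,0.733,0,0]
    - [0,-3,-18,40,0.855,0,0]
    - [0,-3,-22,44,0.96,0,0]
    - [0,-3,-26,46,1.047,0,0]
    - [0,-3,-26,46,1.047,0,0]
    - [0,-3,-26,46,1.047,0,0]
    - [0,-20,-26,46,1.047,0,0]
    - [0,-38,-26,46,1.047,0,0]
    - [0,-38,-26,46,1.047,0,0]

```text
t: 11.3
ee_pos: [0.5834, 0.0791, 0.2509]
tool_rot: [-176.9, 89.9, 162.1]
wrist_force: [1.0, 0.3, -0.0]
width: -0.0001
```

```bash
python3 -c "
from h import *
mk()
rel(arc(.248,[69,99,129])+arc(.213,[129]))"
```

```text
top 0.81 dist 0.0574 wheel deg -117.3
side 0.8 dist 0.055 wheel deg -122.2
side 0.61 dist 0.1566 wheel deg -190.8
[0, -2, 0, 0, -0.0, -0.009, 0.003]
[0, -1, -7, -26, -0.524, -0.01, 0.001]
[0, -1, -26, -45, -1.047, -0.01, -0.002]
[0, 34, -26, -44, -1.047, -0.01, -0.002]
```

Call:
play_rows:
  deltas:
    - [0,-3,-7,-25,-0.524,0,0]
    - [0,-3,-7,-25,-0.524,0,0]
    - [0,-3,-7,-25,-0.524,0,0]
    - [0,-3,-26,-44,-1.047,0,0]
    - [0,-3,-26,-44,-1.047,0,0]
    - [0,-3,-26,-44,-1.047,0,0]
    - [0,-3,-26,-44,-1.047,0,0]
    - [0,-3,-26,-44,-1.047,0,0]
    - [0,-3,-26,-44,-1.047,0,0]
    - [0,12,-26,-44,-1.047,0,0]
    - [0,25,-26,-44,-1.047,0,0]
    - [0,34,-26,-44,-1.047,0,0]
    - [0,34,-26,-44,-1.047,0,0]

```text
t: 12.9
ee_pos: [0.5305, 0.0705, 0.2106]
tool_rot: [141.5, 89.2, -179.5]
wrist_force: [0.5, 0.1, -0.2]
width: 0.0
```

```bash
python3 -c "
from h import *
rel(arc(.213,[129,122,115,108,101,94,87,80,74,69]))"
```

```text
[0, -2, 0, 0, -0.001, -0.011, -0.009]
[0, -2, -1, 7, 0.121, -0.012, -0.008]
[0, -3, -2, 13, 0.243, -0.012, -0.007]
[0, -3, -4, 19, 0.365, -0.013, -0.007]
[0, -3, -6, 25, 0.488, -0.013, -0.006]
[0, -3, -10, 30, 0.61, -0.013, -0.005]
[0, -3, -14, 35, 0.732, -0.014, -0.004]
[0, -3, -18, 40, 0.854, -0.014, -0.004]
[0, -3, -22, 43, 0.959, -0.014, -0.003]
[0, -3, -26, 45, 1.046, -0.015, -0.002]
```

Call:
play_rows:
  deltas:
    - [0,-3,-1,7,0.122,-0.012,-0.008]
    - [0,-3,-2,13,0.244,-0.012,-0.007]
    - [0,-3,-4,19,0.366,-0.013,-0.007]
    - [0,-3,-6,25,0.488,-0.013,-0.006]
    - [0,-3,-10,30,0.61,-0.013,-0.005]
    - [0,-3,-14,35,0.733,-0.014,-0.004]
    - [0,-3,-18,40,0.855,-0.014,-0.004]
    - [0,-3,-22,43,0.96,-0.014,-0.003]
    - [0,-3,-26,45,1.047,-0.015,-0.002]
    - [0,-3,-26,45,1.047,-0.015,-0.002]
    - [0,-3,-26,45,1.047,-0.015,-0.002]
    - [0,-20,-26,45,1.047,-0.015,-0.002]
    - [0,-38,-26,45,1.047,-0.015,-0.002]
    - [0,-38,-26,45,1.047,-0.015,-0.002]

```text
t: 14.3
ee_pos: [0.5832, 0.0787, 0.2511]
tool_rot: [25.4, 89.6, 4.4]
wrist_force: [0.7, -0.5, 0.1]
width: -0.0004
```

```bash
python3 -c "
from h import *
mk()
pic('d')
rel(arc(.248,[69,99,129])+arc(.213,[129]))"
```

```text
side 0.59 dist 0.0552 wheel deg -64.4
[0, -1, 0, 0, -0.001, -0.001, 0.0]
[0, -1, -7, -26, -0.524, -0.001, 0.0]
[0, -1, -26, -45, -1.048, -0.001, -0.0]
[0, 34, -26, -45, -1.048, -0.001, -0.0]
```

View pics/d.png

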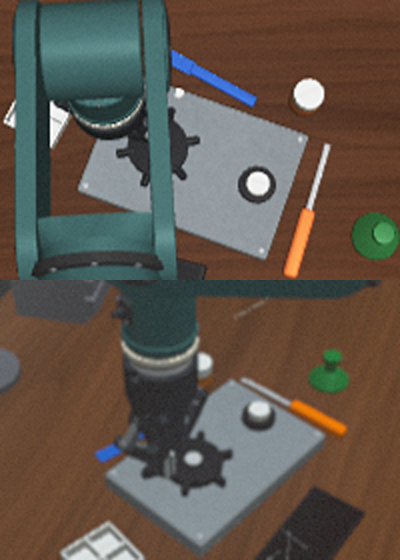

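Call:
play_rows:
  deltas:
    - [0,-2,-7,-26,-0.524,0,0]
    - [0,-2,-7,-26,-0.524,0,0]
    - [0,-2,-7,-26,-0.524,0,0]
    - [0,-2,-26,-45,-1.047,0,0]
    - [0,-2,-26,-45,-1.047,0,0]
    - [0,-2,-26,-45,-1.047,0,0]
    - [0,-2,-26,-45,-1.047,0,0]
    - [0,-2,-26,-45,-1.047,0,0]
    - [0,-2,-26,-45,-1.047,0,0]
    - [0,12,-26,-45,-1.047,0,0]
    - [0,25,-26,-45,-1.047,0,0]
    - [0,34,-26,-45,-1.047,0,0]
    - [0,34,-26,-45,-1.047,0,0]

```text
t: 16.0
ee_pos: [0.5296, 0.0704, 0.2099]
tool_rot: [141.1, 89.6, -179.9]
wrist_force: [-0.3, -0.2, -0.5]
width: 0.0001
```

```bash
python3 -c "
from h import *
rel(arc(.213,[129,122,115,108,101,94,87,80,74,69]))"
```

```text
[0, -3, -1, 1, -0.001, -0.006, -0.004]
[0, -3, -1, 7, 0.121, -0.006, -0.004]
[0, -3, -2, 14, 0.243, -0.006, -0.004]
[0, -3, -4, 20, 0.365, -0.006, -0.003]
[0, -3, -7, 25, 0.487, -0.006, -0.003]
[0, -3, -10, 31, 0.609, -0.007, -0.003]
[0, -3, -14, 36, 0.732, -0.007, -0.002]
[0, -3, -19, 40, 0.854, -0.007, -0.002]
[0, -3, -23, 44, 0.959, -0.007, -0.001]
[0, -3, -27, 46, 1.046, -0.007, -0.001]
```

Call:
play_rows:
  deltas:
    - [0,-3,-1,7,0.122,-0.006,-0.004]
    - [0,-3,-2,14,0.244,-0.006,-0.004]
    - [0,-3,-4,20,0.366,-0.006,-0.003]
    - [0,-3,-7,25,0.488,-0.006,-0.003]
    - [0,-3,-10,31,0.61,-0.007,-0.003]
    - [0,-3,-14,36,0.733,-0.007,-0.002]
    - [0,-3,-18,40,0.855,-0.007,-0.002]
    - [0,-3,-23,44,0.96,-0.007,-0.001]
    - [0,-3,-27,46,1.047,-0.007,-0.001]
    - [0,-3,-27,46,1.047,-0.007,-0.001]
    - [0,-3,-27,46,1.047,-0.007,-0.001]
    - [0,-20,-27,46,1.047,-0.007,-0.001]
    - [0,-40,-27,46,1.047,-0.007,-0.001]
    - [0,-48,-27,46,1.047,-0.007,-0.001]
    - [0,-48,-27,46,1.047,-0.007,-0.001]

```text
t: 17.5
ee_pos: [0.5831, 0.0784, 0.2594]
tool_rot: [25.6, 89.8, 4.6]
wrist_force: [0.1, 0.3, 0.2]
width: -0.0003
```

```bash
python3 -c "
from h import *
mk()
pic('e')
for c in('top','side'): print([(round(x['score'],2),w(c,x['xyz']).round(4).tolist()) for x in env.tip_of('start_top',c)[:2]])
rel([(.5195,-.086,.26,69),(.5195,-.086,.235,69)])"
```

```text
top 0.88 dist 0.0562 wheel deg -2.7
side 0.75 dist 0.0515 wheel deg -1.8
[(0.58, [0.5207, -0.0856, 0.0506])]
[(0.44, [0.5216, -0.0837, 0.054])]
[0, -3, -176, 0, -0.001, -0.001, 0.0]
[0, 22, -176, 0, -0.001, -0.001, 0.0]
```

View pics/e.png

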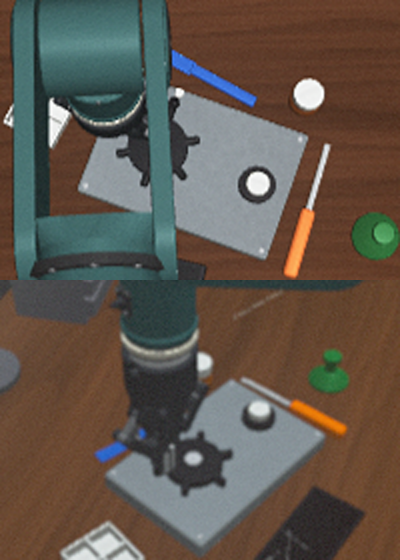

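The long tooth is at the pointer in both views. I'll move over the button next.

Call:
play_rows:
  deltas:
    - [0,-5,-40,0,0,0,0]
    - [0,-5,-85,0,0,0,0]
    - [0,-5,-130,0,0,0,0]
    - [0,-3,-175,1,0,0,0]
    - [0,5,-175,1,0,0,0]
    - [0,18,-175,1,0,0,0]
    - [0,20,-175,1,0,0,0]
    - [0,20,-175,1,0,0,0]

```text
t: 18.8
ee_pos: [0.5206, -0.0841, 0.2358]
tool_rot: [-175.5, 89.8, 163.6]
wrist_force: [-0.3, -0.8, 0.3]
width: 0.0004
```

```bash
python3 -c "
from h import *
mk()
pic('f')
rel([(.5205,-.085,.225,69)])"
```

```text
top 0.65 dist 0.0583 wheel deg -4.6
top 0.48 dist 0.0648 wheel deg -1.0
side 0.91 dist 0.0501 wheel deg -5.7
[0, 12, 0, 0, -0.001, -0.0, 0.0]
```

View pics/f_s.png

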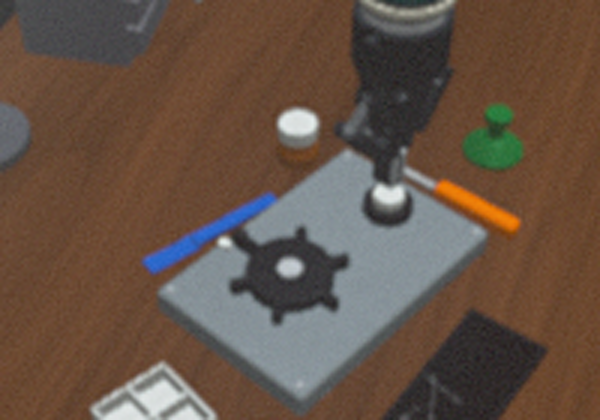

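View pics/f_t.png

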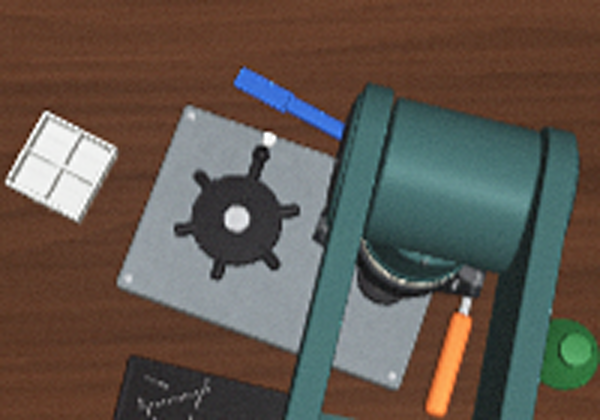

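Call:
play_rows:
  deltas:
    - [0,6,0,0,0,0,0]
    - [0,10,0,0,0,0,0]
    - [0,13,0,0,0,0,0]
    - [0,15,0,0,0,0,0]
    - [0,16,0,0,0,0,0]
    - [0,16,0,0,0,0,0]

```text
t: 19.8
ee_pos: [0.5207, -0.0851, 0.2217]
tool_rot: [-161.2, 89.9, 177.8]
wrist_force: [-2.2, 0.2, 3.9]
width: 0.0001
```

Call:
play_rows:
  deltas:
    - [0,1,0,0,0,0,0]
    - [0,2,0,0,0,0,0]
    - [0,3,0,0,0,0,0]
    - [0,3,0,0,0,0,0]
    - [0,3,0,0,0,0,0]

```text
t: 20.3
ee_pos: [0.5207, -0.0851, 0.2194]
tool_rot: [-159.6, 89.9, 179.3]
wrist_force: [-3.2, 0.5, 6.5]
width: -0.0001
```

Call:
play_rows:
  deltas:
    - [0,1,0,0,0,0,0]
    - [0,2,0,0,0,0,0]
    - [0,3,0,0,0,0,0]
    - [0,3,0,0,0,0,0]
    - [0,3,0,0,0,0,0]

```text
t: 20.8
ee_pos: [0.5207, -0.0851, 0.2192]
tool_rot: [-125.1, 90.0, -146.1]
wrist_force: [-8.8, 1.8, 16.5]
width: 0.0001
```

```bash
python3 -c "
from h import *
print(env.get_state()['ee_pos'],env.get_state()['wrist_force'])
pic('g')"
```

```text
[ 0.52067492 -0.08505134  0.21924165] [-8.7773101   1.79352682 16.5054129 ]
```

View pics/g_s.png

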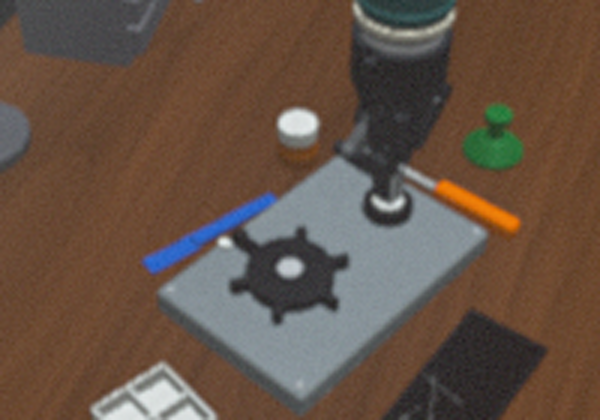

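The button has bottomed out: tip at 46 mm, with the force rising sharply and no further travel. Releasing now.

Call:
play_rows:
  deltas:
    - [0,-5,0,0,0,0,0]
    - [0,-12,0,0,0,0,0]
    - [0,-30,0,0,0,0,0]
    - [0,-60,0,0,0,0,0]
    - [0,-100,0,0,0,0,0]
    - [0,-120,0,0,0,0,0]
    - [0,-120,0,0,0,0,0]
    - [0,-120,0,0,0,0,0]

```text
t: 21.7
ee_pos: [0.5208, -0.0851, 0.3386]
tool_rot: [-119.4, 90.0, -140.4]
wrist_force: [-0.8, 1.2, -0.4]
width: -0.0002
```

```bash
python3 -c "
from h import *
print(env.get_state()['wrist_force'])
mk()
pic('i')
for c in('side','top'): print([(round(x['score'],2),w(c,x['xyz']).round(4).tolist()) for x in env.tip_of('start_top',c)[:2]])
"
```

```text
[-0.82359643  1.23543862 -0.40698428]
top 0.93 dist 0.0563 wheel deg -4.6
top 0.44 dist 0.1574 wheel deg -191.2
side 0.74 dist 0.0504 wheel deg -1.3
[(0.48, [0.5201, -0.0865, 0.0533])]
[(0.41, [0.5202, -0.0845, 0.05])]
```

View pics/i_s.png

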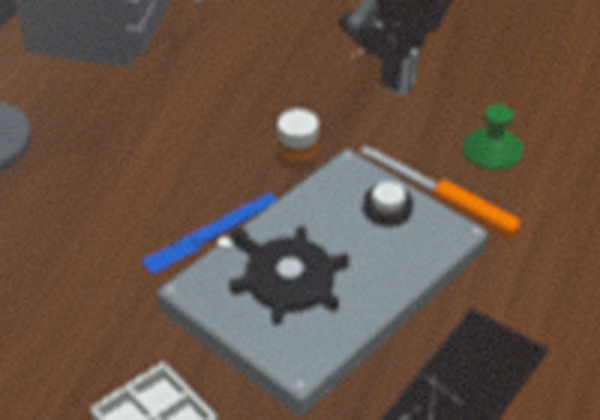

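The side view shows the long tooth at the pointer (235, 240), the button back up at (388, 195), and the loose things where they were.

```bash
python3 -c "
from h import *
print(env.job_done())"
```

```text
the job is handed in; nothing more can be done
None
```

The timer is set: the long tooth is in its click at the pointer. The start button was then pressed fully down and released. The job is handed in at about 22 s of robot time.

- **Wheel:** The long tooth started five clicks short. I turned it clockwise with five single-click flicks of the closed fingertips. I read the wheel angle from the cameras after every flick. The last check read -5° to -1°, which is 0 within the camera error.
- **Camera misreads:** The networks also gave a few stray positions for the long tooth, far from the wheel. I ruled these out from the pictures. After the fourth flick only the side camera found the tooth, reading -64° (expected -60°).
- **Button:** It bottomed out 6 mm down, where the upward force on the tool rose to 16.5 N without further travel. In the last picture it is back up.
- **Surroundings:** The loose things look unmoved in the last side picture, and the gripper is 120 mm clear of the box, touching nothing.

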